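# Unsleeve the probe bar and level the LED test fixture

### The job

First slide the red guard sleeve off the free end of the test fixture's probe bar and put it in the blue tray. Then level the fixture's plate by turning the blue and the orange foot screws as needed until the bubble of each vial lies wholly between its two black marks, and let go. Leave the stack of LED boards, the marker and the screwdriver where they are.

Things in the scene. Friction and masses are not known exactly. Their poses are not given: they have to be found in the camera images.
- fixture: LED test fixture, fixed: black base 260 (x) x 290 (y) x 22 mm; origin at the centre of its underside, z up, front at -x, yaw within 0.25 rad. Carries a two-tier aluminium tilt plate 226 x 226 mm (tops 50 and 61 mm above the bench) on three points, in the fixture's x, y: brass pivot (80, 80), blue screw (-80, 80), orange screw (80, -80). Post for the bar at (0, 129), 134 mm high
- bar_tip (a point): centre of the free end of the probe bar, a bare steel rod 14 mm thick, level, 115 mm above the bench, running along the fixture's y axis at its x = 0 and ending at y = -12 mm
- bar_root (a point): the fixed end of the bar's axis at the post, y = +114 mm in the fixture; the sleeve can only leave towards the free end (the fixture's -y)
- sleeve: red square tube 36 x 36 mm outside, 20 x 20 inside, 80 mm long, 120 g, loose on the bar with 3 mm play all round (it hangs, its axis 3 mm below the bar's). Origin at its centre, y axis along the tube. Starts centred 45 to 65 mm along the fixture's +y; clear of the bar once its centre is past y = -52 mm
- tray_in (a point): centre of the inner floor (5 mm above the bench) of the open blue tray, 150 (x) x 170 (y) x 40 mm high outside, walls 5 mm, fixed to the bench, to the left or the right of the fixture; turned at most 0.2 rad
- screw_blue_grip (a point): grip point on the upright axis of the blue foot screw, 98 mm above the bench: round knurled knob 44 mm across, 78 to 114 mm above the bench, height fixed. Clockwise from above raises the plate there by 0.5 mm and sends the blue vial's bubble 12 mm to the fixture's -x per rad; counter-clockwise the reverse. Stays where left (0.06 N m). Starts within 1.4 rad of level, stops 1.7 rad either side of it
- screw_orange_grip (a point): the same on the orange foot screw (same knob and heights). Clockwise from above raises the plate there by 0.5 mm and sends the orange vial's bubble 12 mm to the fixture's -y per rad; counter-clockwise the reverse. Starts 0.6 to 1.4 rad too far clockwise, stops 1.7 rad either side of level
- bubble_blue_center (a point): centre of the white bubble, 22 mm long, 14 mm wide, of the vial with blue ends; only the blue screw moves it, along the fixture's x
- vial_blue_center (a point): centre of the face of the vial with blue ends, a black tubular-level block 92 x 30 mm lying along the fixture's x at (-20, -88) mm of the fixture, yellow-green window, face 64 mm above the bench; midway between its two black marks, which stand 29 mm apart inside
- bubble_orange_center (a point): centre of the white bubble, 22 mm long, of the vial with orange ends; only the orange screw moves it, along the fixture's y
- vial_orange_center (a point): centre of the face of the vial with orange ends, the same kind of block lying along the fixture's y at (-85, -10) mm of the fixture, face 75 mm above the bench; midway between its two black marks, 29 mm apart inside
- board_stack: bystander: stack of white LED boards 120 x 150 x 24 mm, origin at the centre of its underside, on the side of the fixture away from the tray
- marker: bystander: black marker pen lying, 134 mm long, 18 mm thick, beyond the fixture on the left
- driver: bystander: screwdriver with red handle lying, 190 mm long, beyond the fixture on the right
There are look-alikes about, which are no part of the job. Several things have the shape of the sleeve; the one meant has the colours described above.

How it is judged:
By the outcome, as a careful person would: the job done as asked, in the order asked, and still so for the second after the job is handed in, with the robot touching nothing.
It also fails if it takes over 61 s, if anything falls off the work surface, if the arm or the gripper's body presses on something with over 40 N, if the wrist force passes 120 N, or if a joint passes its speed limit or range.

### The arm

A 6-joint arm with a two-finger parallel gripper is mounted at the origin on the work surface. World frame = base frame: x ahead of the robot, y to its left, z up, the work surface at z = 0. Lengths are in m, angles in rad, forces in N, time in s.
With the tool pointing down it reaches from about 0.25 to 0.725 m from the base axis. Payload 4 kg.
Tool frame: the origin (TCP) lies on the centre line of the jaws, within the pads' length; the fingertips stand 17 mm ahead of it and the grasp point (between the pads) lies 2 mm behind it; z points along the fingers, y is the line along which they close (so a half turn about z gives the same grasp; the last joint's range is limited). The gripper opens to 85 mm and grips with 20 to 120 N. Pads are 22 mm wide; open, the fingers measure 114 mm over their backs; the gripper's body (76 mm by 85 mm) begins 54 mm behind the grasp point. The pads swing forward as they close: fully open they stand 13 mm farther back than shut.
Start: joints at [1.213, 0.241, 0.005, 1.335, 0, 1.571], TCP at [0.175, 0.468, 0.248] pointing down, gripper open.
Joint ranges: [-2.72, 2.72], [-1.05, 1.87], [-1.09, 1.28], [-1.99, 2.15], [-1.42, 1.44], [-3.14, 3.14]. Speed limits (rad/s): [2.79, 2.79, 3.14, 3.14, 3.14, 3.14].

### API

Orientations are given as a unit quaternion [x, y, z, w].
In Python, from workcell import bot, camera, get_calibration gives the robot as it stands.
- The arm moves only by the tool apply_moves, never from a script. Its argument "steps" is a list of rows, each a list of 3 entries, a list of its own where there are three numbers: the shift along the tool's x, y, z as a fraction of full scale, then the turn, a rotation vector about the tool's x, y, z as a fraction of full scale, then the opening, from 0 (shut) to 1 (fully open). A call has exactly 8 rows; each row shifts and turns the commanded pose from where the row before left it, along the tool's axes as they then stand; what a row does not reach is not made up. Full scale, the value 1, is 20 cm for a shift and pi rad for a turn. A row lasts 1/12 s, in which the tool goes at most 41.7 mm and 7.16 degrees, less where a joint would pass 70% of its speed; a pose out of reach is approached as far as the arm can. A call with a number of a shift or a turn outside -1 to 1 is refused whole. A call with a gripper value outside its range is refused whole. The fingers move at their own pace and stop on an object; the grip force is fixed at half the most. Time passes only in rows, so rows that do not move let the fingers close, or fill a call up. It gives the time, the measured TCP pose, the force, the opening and the grip force at its end, in the units of the state.
- bot.get_obs(): the state, without advancing time (a new reading comes with each control period).
- camera(name): name is "side" or "top" or "wrist"; returns (picture, depth): 420x560x3 uint8, red, green, blue; 420x560 float32, m along the optical axis (not along the pixel's ray), 0 where there is no reading.
- get_calibration(name): a dict with "fov_y" (degrees; the focal length in pixels is half the picture's height over the tangent of half this angle, whatever the lens; pixels are square), "cx", "cy" (the principal point, pixels), "dist_coeffs" ([k1, k2, p1, p2, k3] as OpenCV has them; the pictures are not rectified), "rvec" (rotation vector, rad) and "tvec" (3), from world to camera coordinates, as OpenCV has them. Camera axes: x right, y down, z forward; pixel columns grow to the right and rows downward; lengths in m; the calibration is good to about 2 mm. A picture is of the moment at which its call begins: read the wrist's pose just before it. get_calibration takes no time and is no camera call; for the wrist camera it gives the pose at the moment of the call.
- bot.job_done(): hands the job in; it is judged then, once.
The state is a dict: "clock": time; "joint_pos": joint angles; "joint_vel": joint speeds; "tau": joint torques, N m; "eef_pos": TCP position; "tool_rot": TCP orientation; "ft_force": force on the tool from outside, world axes, zero at the start; "ft_torque": the same for the moment, N m; "grip_width": finger opening in m; "grasp_force": force on a finger pad.
Only numpy, scipy, OpenCV 4.12 (cv2) and the standard library are available. Lean on these libraries where they do the work, as an engineer would, in place of code of your own. Each camera call takes 0.05 s, during which the arm holds its last target. There are 200 camera calls.

## Working session

There is one attempt and no reset: what is moved stays moved. The work goes in short steps, Python scripts to look and compute and a tool call to move; the robot and the scene stay as the last step left them, time stands still between calls to the robot, and variables do not carry over. Pictures are saved under pics/ and viewed, at most 10 in all, crops included, and the job is handed in when it is done.

Besides the shell and the picture viewer there is one more tool, called after "Request:" as name(argument=value, ...), one argument or row to a line, values as JSON. apply_moves: Moves the arm, as the interface text tells. Its arguments: {"type":"object","properties":{"steps":{"type":"array"}},"required":["steps"]}

```bash
ls; mkdir -p pics; cat > h.py <<'E'
import numpy as np, cv2
from workcell import bot, camera, get_calibration
from scipy.spatial.transform import Rotation as R
def snap(name):
    c=get_calibration(name); p,d=camera(name); np.savez('pics/%s.npz'%name,p=p,d=d,c=np.array([c],dtype=object)); return p,d,c
def load(name):
    z=np.load('pics/%s.npz'%name,allow_pickle=True); return z['p'],z['d'],z['c'][0]
def ray(c,uv,shape=(420,560)):
    f=shape[0]/2/np.tan(np.radians(c['fov_y'])/2); K=np.array([[f,0,c['cx']],[0,f,c['cy']],[0,0,1.]])
    n=cv2.undistortPoints(np.array(uv,float).reshape(-1,1,2),K,np.array(c['dist_coeffs'],float)).reshape(-1,2)
    Rm=R.from_rotvec(np.ravel(c['rvec'])).as_matrix(); t=np.ravel(c['tvec'])
    return Rm,t,np.c_[n,np.ones(len(n))]
def at_z(c,uv,z):
    Rm,t,r=ray(c,uv); o=-Rm.T@t; d=r@Rm; return o+d*((z-o[2])/d[:,2])[:,None]
def at_d(c,uv,dep):
    Rm,t,r=ray(c,uv); 
    dd=np.array([np.median(dep[int(v)-1:int(v)+2,int(u)-1:int(u)+2]) for u,v in uv])
    return (r*dd[:,None]-t)@Rm
def proj(c,P):
    f=210/np.tan(np.radians(c['fov_y'])/2); K=np.array([[f,0,c['cx']],[0,f,c['cy']],[0,0,1.]])
    return cv2.projectPoints(np.array(P,float).reshape(-1,1,3),np.ravel(c['rvec']).astype(float),np.ravel(c['tvec']).astype(float),K,np.array(c['dist_coeffs'],float))[0].reshape(-1,2)
def save(n,p,crop=None,s=1):
    if crop: u0,v0,u1,v1=crop; p=p[v0:v1,u0:u1]
    cv2.imwrite('pics/'+n,cv2.resize(p[:,:,::-1],None,fx=s,fy=s,interpolation=cv2.INTER_CUBIC))
E
python3 - <<'E'
from h import *
for n in('top','side'):
    p,d,c=snap(n); save(n+'1.png',p,None,1.4); print(n,c)
print(bot.get_obs())
E
```

```text
pics
top {'fov_y': 52.582972858933275, 'cx': 275.71724791637314, 'cy': 211.78946605568626, 'dist_coeffs': array([-0.09920289,  0.        ,  0.        ,  0.        ,  0.        ]), 'rvec': array([ 2.12638409, -2.13424538,  0.22094755]), 'tvec': array([0.00446795, 0.53678303, 0.90842539])}
side {'fov_y': 54.935045793224845, 'cx': 268.62749785350104, 'cy': 207.3073983575317, 'dist_coeffs': array([-0.09853379,  0.        ,  0.        ,  0.        ,  0.        ]), 'rvec': array([ 2.1868507 , -0.79733771,  0.34114497]), 'tvec': array([-0.38371298,  0.2883296 ,  0.81136478])}
{'clock': 0.1, 'joint_pos': array([ 1.21301079e+00,  2.41310117e-01,  3.86435202e-03,  1.33518055e+00,
       -5.62838030e-06,  1.57081907e+00]), 'joint_vel': array([ 0.00119733, -0.00147038,  0.00325652, -0.00134871, -0.00269934,
       -0.00030942]), 'tau': array([ 2.77709451e-04, -3.73135722e+01,  2.53010631e+01,  1.08549235e-02,
        1.55682187e-05, -1.88588115e-05]), 'eef_pos': array([0.1749185 , 0.46784609, 0.24751774]), 'tool_rot': array([ 1.77951234e-01,  9.84038882e-01, -9.00896481e-04, -1.60034983e-04]), 'ft_force': array([-0.34142018, -1.09922107, -0.64273553]), 'ft_torque': array([-0.03127113,  0.01201177,  0.02663564]), 'grasp_force': 0.0, 'grip_width': 0.0852465776743589}
```

View pics/top1.png

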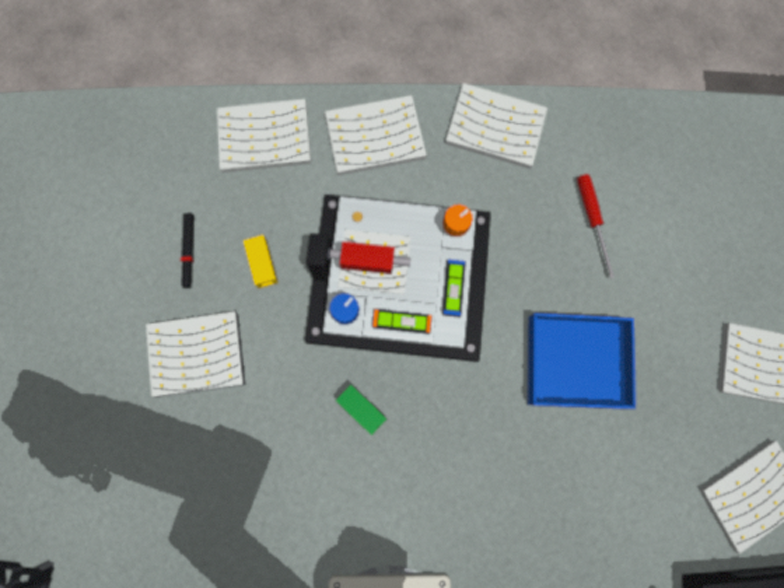

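View pics/side1.png

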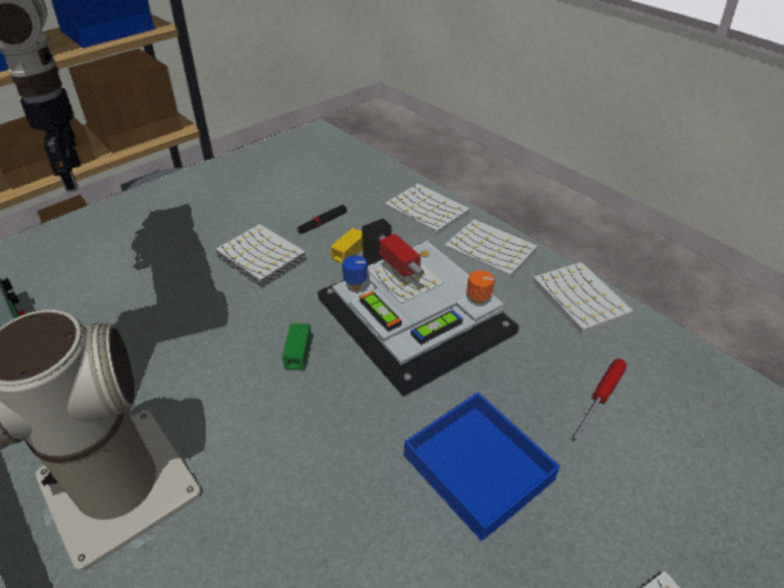

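The top picture shows three sleeve-shaped things: red on the bar at (367,257), green at (360,408) and yellow at (259,261). Only the red one fits, being red and on the probe bar. The tray is to the right at (581,360). Next I'll confirm with a crop and measure.

```bash
python3 - <<'E'
from h import *
p,d,c=load('top'); save('crop1.png',p,(210,130,360,265),5)
f=1/1.4
k=np.array([[325,196],[490,212],[479,359],[306,343]])*f
print('base corners',at_z(c,k,.022).round(4).tolist())
for n,uv,z in(('orangeknob',(457,218),.114),('blueknob',(343,307),.114),('vialB',(454,288),.064),('vialO',(402,321),.075),('sleeve',(366,254),.130),('tip',(410,261),.115)):
    print(n,at_z(c,[np.array(uv)*f],z).round(4),at_d(c,[np.array(uv)*f],d).round(4))
print('tray',at_z(c,np.array([[530,312],[634,318],[636,408],[529,404]])*f,.04).round(4).tolist())
E
```

```text
base corners [[0.7186, 0.106, 0.022], [0.6901, -0.178, 0.022], [0.4377, -0.1499, 0.022], [0.4651, 0.1333, 0.022]]
orangeknob [[ 0.6485 -0.1071  0.114 ]] [[ 0.6487 -0.1072  0.1134]]
blueknob [[0.5088 0.0682 0.114 ]] [[0.5089 0.0682 0.1138]]
vialB [[ 0.5479 -0.1061  0.064 ]] [[ 0.5478 -0.106   0.0647]]
vialO [[ 0.4932 -0.0218  0.075 ]] [[ 0.4932 -0.0218  0.0755]]
sleeve [[0.5865 0.0336 0.13  ]] [[0.5866 0.0336 0.1295]]
tip [[ 0.5794 -0.0331  0.115 ]] [[ 0.5781 -0.0328  0.1203]]
tray [[0.5125, -0.2336, 0.04], [0.5017, -0.4096, 0.04], [0.3542, -0.4018, 0.04], [0.3637, -0.2251, 0.04]]
```

View pics/crop1.png

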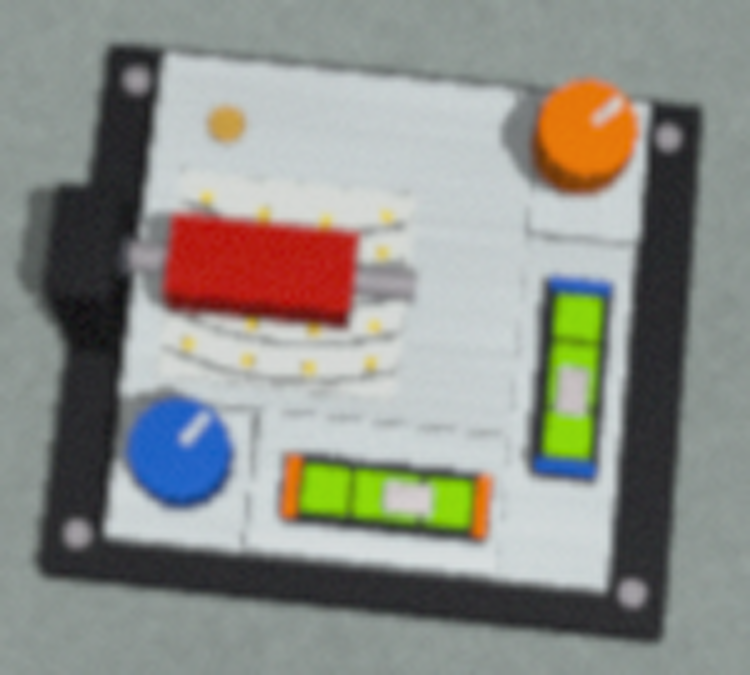

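The crop confirms the red tube on the bar. The blue bubble sits about 6 mm to -x and the orange bubble about 9 mm to -y, so both screws need turning counter-clockwise. The fixture centre is about (0.578, -0.020), yaw -0.104.

```bash
cat >> h.py <<'E'
def plan(pos,yaw,n,grip,start=None,turn0=None):
    """rows from measured pose to pos with tool pointing down, tool-y at angle yaw; n rows. Tool upright: x=(sin,-cos), y=(cos,sin)."""
    o=bot.get_obs(); p=np.array(o['eef_pos']); Rm=R.from_quat(o['tool_rot'])
    yv=np.array([np.cos(yaw),np.sin(yaw),0]); z=np.array([0,0,-1.]); T=R.from_matrix(np.c_[np.cross(yv,z),yv,z])
    rv=(Rm.inv()*T).as_rotvec(); 
    print('dist/row mm',np.linalg.norm(pos-p)/n*1e3,'turn/row',np.linalg.norm(rv)/n)
    dp=(np.array(pos)-p)/n; q=(rv/n/np.pi).round(4)
    rows=[]
    for i in range(n):
        s=(Rm.as_matrix().T@(p+dp*(i+1)-p-dp*i)/.2).round(3)
        rows.append([(s+0).tolist(),(q+0).tolist(),grip]); Rm=Rm*R.from_rotvec(q*np.pi)
    for r in range(0,n,8): print(rows[r:r+8])
E
cat > fx.py <<'E'
import numpy as np
C=np.array([.578,-.0203]);YAW=-.104
def W(x,y,z):
    c,s=np.cos(YAW),np.sin(YAW); return np.array([C[0]+c*x-s*y,C[1]+s*x+c*y,z])
E
python3 - <<'E'
from h import *; from fx import *
plan(W(0,.0545,.2),YAW,16,1)
E
```

```text
dist/row mm 37.376366822371494 turn/row 0.08231182086211085
[[[-0.167, -0.082, 0.015], [0.0, 0.0, 0.0262], 1], [[-0.173, -0.068, 0.015], [0.0, 0.0, 0.0262], 1], [[-0.178, -0.054, 0.015], [0.0, 0.0, 0.0262], 1], [[-0.182, -0.039, 0.015], [0.0, 0.0, 0.0262], 1], [[-0.185, -0.024, 0.015], [0.0, 0.0, 0.0262], 1], [[-0.186, -0.009, 0.015], [0.0, 0.0, 0.0262], 1], [[-0.186, 0.007, 0.015], [0.0, 0.0, 0.0262], 1], [[-0.185, 0.022, 0.015], [0.0, 0.0, 0.0262], 1]]
[[[-0.183, 0.037, 0.015], [0.0, 0.0, 0.0262], 1], [[-0.179, 0.052, 0.015], [0.0, 0.0, 0.0262], 1], [[-0.174, 0.067, 0.015], [0.0, 0.0, 0.0262], 1], [[-0.168, 0.081, 0.015], [0.0, 0.0, 0.0262], 1], [[-0.161, 0.094, 0.015], [0.0, 0.0, 0.0262], 1], [[-0.152, 0.107, 0.015], [0.0, 0.0, 0.0262], 1], [[-0.143, 0.119, 0.015], [0.0, 0.0, 0.0262], 1], [[-0.133, 0.131, 0.015], [0.0, 0.0, 0.0262], 1]]
```

Request:
apply_moves(
  steps=[
    [[-0.167, -0.082, 0.015], [0, 0, 0.0262], 1],
    [[-0.173, -0.068, 0.015], [0, 0, 0.0262], 1],
    [[-0.178, -0.054, 0.015], [0, 0, 0.0262], 1],
    [[-0.182, -0.039, 0.015], [0, 0, 0.0262], 1],
    [[-0.185, -0.024, 0.015], [0, 0, 0.0262], 1],
    [[-0.186, -0.009, 0.015], [0, 0, 0.0262], 1],
    [[-0.186, 0.007, 0.015], [0, 0, 0.0262], 1],
    [[-0.185, 0.022, 0.015], [0, 0, 0.0262], 1],
  ],
)

```text
clock: 0.77
eef_pos: [0.3799, 0.2498, 0.2239]
tool_rot: [0.488, 0.873, -0.0, -0.0]
ft_force: [-0.1, 1.4, -0.4]
grip_width: 0.0854
grasp_force: 0.0
```

Request:
apply_moves(
  steps=[
    [[-0.183, 0.037, 0.015], [0, 0, 0.0262], 1],
    [[-0.179, 0.052, 0.015], [0, 0, 0.0262], 1],
    [[-0.174, 0.067, 0.015], [0, 0, 0.0262], 1],
    [[-0.168, 0.081, 0.015], [0, 0, 0.0262], 1],
    [[-0.161, 0.094, 0.015], [0, 0, 0.0262], 1],
    [[-0.152, 0.107, 0.015], [0, 0, 0.0262], 1],
    [[-0.143, 0.119, 0.015], [0, 0, 0.0262], 1],
    [[-0.133, 0.131, 0.015], [0, 0, 0.0262], 1],
  ],
)

```text
clock: 1.43
eef_pos: [0.5844, 0.0327, 0.1996]
tool_rot: [0.744, 0.668, -0.0, -0.0]
ft_force: [1.4, 0.2, 0.5]
grip_width: 0.0853
grasp_force: 0.0
```

```bash
python3 - <<'E'
from h import *; from fx import *
p,d,c=snap('wrist'); save('wr1.png',p,None,1.4)
print(bot.get_obs(),W(0,.0545,.2))
for n,P in (('sleeve',W(0,.0545,.13)),('tip',W(0,-.012,.115)),('blue',W(-.08,.08,.114))): print(n,(proj(c,P)*1.4).round(0))
hsv=cv2.cvtColor(p,cv2.COLOR_RGB2HSV)
m=(((hsv[...,0]<6)|(hsv[...,0]>174))&(hsv[...,1]>150)&(hsv[...,2]>60)).astype(np.uint8)
print('red px',m.sum(),'bbox',cv2.boundingRect(m))
E
```

```text
{'clock': 1.4833, 'joint_pos': array([ 0.04868965,  0.44044301,  0.15940359,  1.28793955, -0.00413449,
        1.7362136 ]), 'joint_vel': array([ 0.05573478, -0.05289379, -0.10023463,  0.00688342,  0.03224489,
       -0.06703642]), 'tau': array([  4.84580934, -53.21244836,  21.73128605,   2.88263038,
         1.0670089 ,   0.11187754]), 'eef_pos': array([0.58864136, 0.02749748, 0.19815357]), 'tool_rot': array([ 7.47148166e-01,  6.64653683e-01, -5.89699127e-04,  2.17978158e-03]), 'ft_force': array([ 4.91098595, -2.09211669,  0.12875762]), 'ft_torque': array([-0.10585832, -0.39042703, -0.01958086]), 'grasp_force': 0.0, 'grip_width': 0.0852158052513484} [0.58365779 0.03390553 0.2       ]
sleeve [[388. 317.]]
tip [[388. 415.]]
blue [[236. 261.]]
red px 3429 bbox (256, 186, 48, 92)
```

View pics/wr1.png

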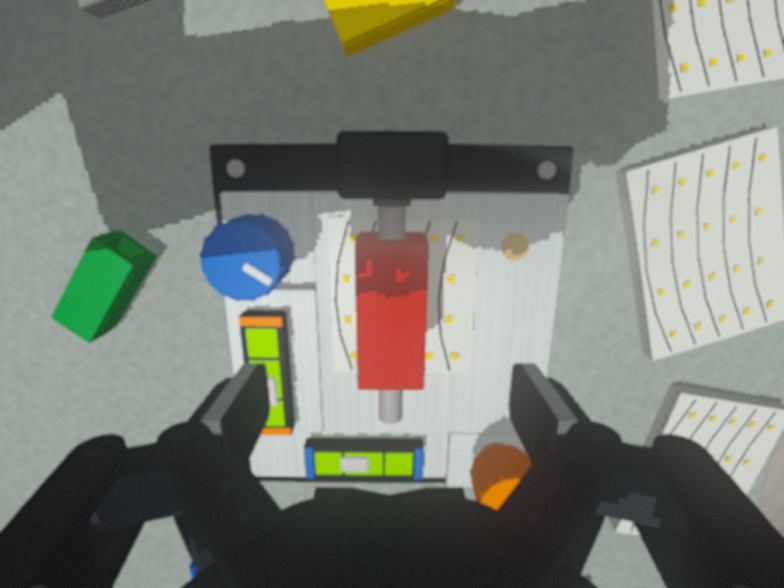

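Arm hovers over the red sleeve, centred near (391,313); the projected estimate was (388,317), so they agree within about 2 mm. Descending.

Request:
apply_moves(
  steps=[
    [[0, 0, 0.05], [0, 0, 0], 1],
    [[0, 0, 0.1], [0, 0, 0], 1],
    [[0, 0, 0.1], [0, 0, 0], 1],
    [[0, 0, 0.1], [0, 0, 0], 1],
    [[0, 0, 0.06], [0, 0, 0], 1],
    [[0, 0, 0.03], [0, 0, 0], 1],
    [[0, 0, 0], [0, 0, 0], 1],
    [[0, 0, 0], [0, 0, 0], 1],
  ],
)

```text
clock: 2.15
eef_pos: [0.5832, 0.035, 0.1123]
tool_rot: [0.743, 0.67, -0.0, -0.0]
ft_force: [0.2, 0.1, 0.4]
grip_width: 0.0852
grasp_force: 0.0
```

Request:
apply_moves(
  steps=[
    [[0, 0, 0], [0, 0, 0], 0],
    [[0, 0, 0], [0, 0, 0], 0],
    [[0, 0, 0], [0, 0, 0], 0],
    [[0, 0, 0], [0, 0, 0], 0],
    [[0, 0, 0], [0, 0, 0], 0],
    [[0, 0, 0], [0, 0, 0], 0],
    [[0, 0, 0], [0, 0, 0], 0],
    [[0, 0, 0], [0, 0, 0], 0],
  ],
)

```text
clock: 2.82
eef_pos: [0.5844, 0.0344, 0.1132]
tool_rot: [0.743, 0.669, 0.001, 0.001]
ft_force: [-0.7, 0.6, 5.7]
grip_width: 0.0356
grasp_force: 60.1
```

Request:
apply_moves(
  steps=[
    [[0, 0, -0.008], [0, 0, 0], 0],
    [[0, 0, -0.007], [0, 0, 0], 0],
    [[0, 0, 0], [0, 0, 0], 0],
    [[0.02, 0, 0], [0, 0, 0], 0],
    [[0.04, 0, 0], [0, 0, 0], 0],
    [[0.06, 0, 0], [0, 0, 0], 0],
    [[0.06, 0, 0], [0, 0, 0], 0],
    [[0.06, 0, 0], [0, 0, 0], 0],
  ],
)

```text
clock: 3.48
eef_pos: [0.5856, 0.0587, 0.1146]
tool_rot: [0.748, 0.664, -0.02, 0.018]
ft_force: [-6.7, -70.6, 4.5]
grip_width: 0.0352
grasp_force: 61.4
```

The tool's x points to +y here, so I slid the wrong way and hit the post. I'm reversing now.

Request:
apply_moves(
  steps=[
    [[-0.1, 0, 0], [0, 0, 0], 0],
    [[-0.1, 0, 0], [0, 0, 0], 0],
    [[-0.04, 0, 0], [0, 0, 0], 0],
    [[0, 0, 0], [0, 0, 0], 0],
    [[0, 0, 0], [0, 0, 0], 0],
    [[0, 0, 0], [0, 0, 0], 0],
    [[0, 0, 0], [0, 0, 0], 0],
    [[0, 0, 0], [0, 0, 0], 0],
  ],
)

```text
clock: 4.15
eef_pos: [0.5838, 0.0357, 0.1153]
tool_rot: [0.742, 0.67, 0.0, -0.0]
ft_force: [-0.6, 0.3, -0.6]
grip_width: 0.0348
grasp_force: 61.7
```

```bash
python3 - <<'E'
from h import *; from fx import *
p,d,c=snap('wrist'); save('wr2.png',p,None,1.4)
o=bot.get_obs();print(o['eef_pos'],o['tool_rot'],o['ft_force'],o['ft_torque'])
E
```

```text
[0.58380024 0.03551161 0.11524051] [ 7.42362152e-01  6.69998823e-01  7.78159100e-05 -7.14991260e-05] [ 0.22449472 -0.15603765 -1.14120792] [ 0.03565641 -0.01778581 -0.01380164]
```

View pics/wr2.png

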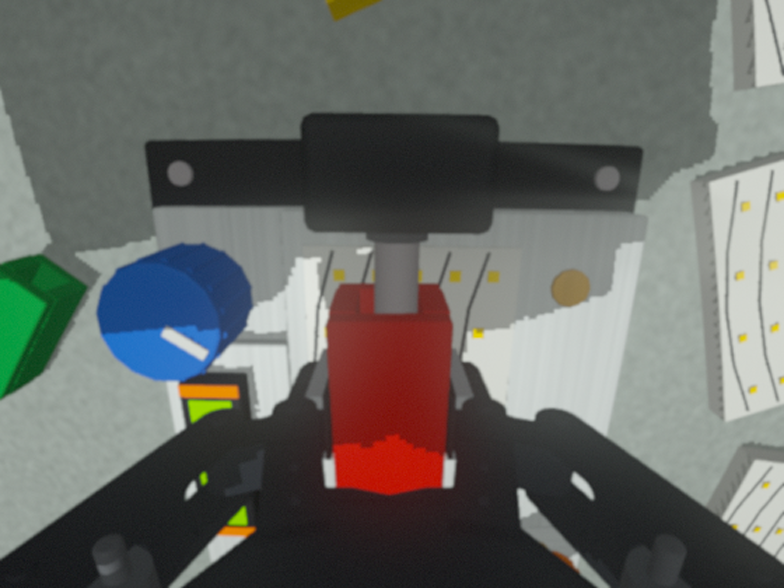

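The sleeve is still straight and gripped at (390,390), clear of the post. Wrist force is about 1 N, so it hangs free. Now sliding it off along tool -x.

Request:
apply_moves(
  steps=[
    [[-0.02, 0, 0], [0, 0, 0], 0],
    [[-0.05, 0, 0], [0, 0, 0], 0],
    [[-0.08, 0, 0], [0, 0, 0], 0],
    [[-0.08, 0, 0], [0, 0, 0], 0],
    [[-0.08, 0, 0], [0, 0, 0], 0],
    [[-0.06, 0, 0], [0, 0, 0], 0],
    [[-0.03, 0, 0], [0, 0, 0], 0],
    [[0, 0, 0], [0, 0, 0], 0],
  ],
)

```text
clock: 4.87
eef_pos: [0.5752, -0.0469, 0.1153]
tool_rot: [0.744, 0.668, -0.0, 0.0]
ft_force: [-0.6, 0.4, -0.5]
grip_width: 0.0354
grasp_force: 61.7
```

Request:
apply_moves(
  steps=[
    [[-0.05, 0, 0], [0, 0, 0], 0],
    [[-0.08, 0, 0], [0, 0, 0], 0],
    [[-0.08, 0, 0], [0, 0, 0], 0],
    [[-0.06, 0, 0], [0, 0, 0], 0],
    [[-0.02, 0, 0], [0, 0, 0], 0],
    [[0, 0, 0], [0, 0, 0], 0],
    [[0, 0, -0.04], [0, 0, 0], 0],
    [[0, 0, -0.08], [0, 0, 0], 0],
  ],
)

```text
clock: 5.53
eef_pos: [0.5678, -0.1019, 0.1378]
tool_rot: [0.743, 0.67, -0.001, -0.002]
ft_force: [0.4, -0.1, -1.6]
grip_width: 0.0354
grasp_force: 61.7
```

```bash
python3 - <<'E'
from h import *; from fx import *
o=bot.get_obs();print(o['eef_pos'],o['ft_force'])
p=o['eef_pos']
plan(np.array([.435,-.312,.15]),YAW,8,0)
E
```

```text
[ 0.56785    -0.10185678  0.13775093] [ 0.3620833  -0.06016819 -1.5627793 ]
dist/row mm 31.114540536770054 turn/row 0.0006323226918568567
[[[-0.139, -0.069, -0.007], [-0.0002, 0.0, 0.0], 0], [[-0.139, -0.069, -0.007], [-0.0002, 0.0, 0.0], 0], [[-0.139, -0.069, -0.008], [-0.0002, 0.0, 0.0], 0], [[-0.139, -0.069, -0.008], [-0.0002, 0.0, 0.0], 0], [[-0.139, -0.069, -0.008], [-0.0002, 0.0, 0.0], 0], [[-0.139, -0.069, -0.008], [-0.0002, 0.0, 0.0], 0], [[-0.139, -0.069, -0.008], [-0.0002, 0.0, 0.0], 0], [[-0.139, -0.069, -0.008], [-0.0002, 0.0, 0.0], 0]]
```

Request:
apply_moves(
  steps=[
    [[-0.07, -0.035, -0.02], [0, 0, 0], 0],
    [[-0.14, -0.07, -0.02], [0, 0, 0], 0],
    [[-0.15, -0.075, -0.01], [0, 0, 0], 0],
    [[-0.16, -0.08, 0], [0, 0, 0], 0],
    [[-0.16, -0.08, 0], [0, 0, 0], 0],
    [[-0.16, -0.08, 0], [0, 0, 0], 0],
    [[-0.16, -0.08, 0], [0, 0, 0], 0],
    [[-0.11, -0.05, 0], [0, 0, 0], 0],
  ],
)

```text
clock: 6.2
eef_pos: [0.4358, -0.3137, 0.1502]
tool_rot: [0.743, 0.669, -0.0, 0.0]
ft_force: [0.6, -0.2, -1.4]
grip_width: 0.0349
grasp_force: 61.7
```

Request:
apply_moves(
  steps=[
    [[0, 0, 0.05], [0, 0, 0], 0],
    [[0, 0, 0.1], [0, 0, 0], 0],
    [[0, 0, 0.15], [0, 0, 0], 0],
    [[0, 0, 0.12], [0, 0, 0], 0],
    [[0, 0, 0.06], [0, 0, 0], 0],
    [[0, 0, 0.02], [0, 0, 0], 0],
    [[0, 0, 0], [0, 0, 0], 0],
    [[0, 0, 0], [0, 0, 0], 0],
  ],
)

```text
clock: 6.87
eef_pos: [0.438, -0.312, 0.0501]
tool_rot: [0.742, 0.67, 0.0, 0.001]
ft_force: [0.7, 0.5, -0.9]
grip_width: 0.0358
grasp_force: 61.6
```

Request:
apply_moves(
  steps=[
    [[0, 0, 0.04], [0, 0, 0], 0],
    [[0, 0, 0.04], [0, 0, 0], 0],
    [[0, 0, 0.025], [0, 0, 0], 0],
    [[0, 0, 0.015], [0, 0, 0], 0],
    [[0, 0, 0], [0, 0, 0], 0],
    [[0, 0, 0], [0, 0, 0], 0.8],
    [[0, 0, 0], [0, 0, 0], 0.8],
    [[0, 0, 0], [0, 0, 0], 0.8],
  ],
)

```text
clock: 7.53
eef_pos: [0.4371, -0.3124, 0.0253]
tool_rot: [0.743, 0.669, 0.0, 0.0]
ft_force: [-0.4, -0.7, 0.2]
grip_width: 0.0679
grasp_force: 0.0
```

Request:
apply_moves(
  steps=[
    [[0, 0, 0], [0, 0, 0], 0.8],
    [[0, 0, 0], [0, 0, 0], 0.8],
    [[0, 0, -0.1], [0, 0, 0], 0.8],
    [[0, 0, -0.2], [0, 0, 0], 0.8],
    [[0, 0, -0.2], [0, 0, 0], 0.8],
    [[0, 0, -0.2], [0, 0, 0], 0.8],
    [[0, 0, -0.2], [0, 0, 0], 0.8],
    [[0, 0, -0.1], [0, 0, 0], 0.8],
  ],
)

```text
clock: 8.2
eef_pos: [0.4385, -0.3134, 0.2309]
tool_rot: [0.743, 0.669, 0.001, 0.004]
ft_force: [1.0, -0.0, 0.5]
grip_width: 0.0684
grasp_force: 0.0
```

```bash
python3 - <<'E'
from h import *; from fx import *
p,d,c=snap('top'); 
big=cv2.resize(p[125:300,205:465],None,fx=3,fy=3,interpolation=cv2.INTER_CUBIC); cv2.imwrite('pics/top2.png',big[:,:,::-1])
o=bot.get_obs();print(o['eef_pos'],o['grip_width'])
hsv=cv2.cvtColor(p,cv2.COLOR_RGB2HSV)
# bubble: low sat, bright within vial strips; print fixture coords
c_,s_=np.cos(YAW),np.sin(YAW)
for n,(vx,vy),z,ax in(('blue',(-.02,-.088),.064,0),('orange',(-.085,-.01),.075,1)):
    pr=[];t=np.linspace(-.046,.046,93)
    for k in t:
        col=[]
        for w in (-.003,0,.003):
            P=W(vx+(k if ax==0 else w),vy+(w if ax==0 else k),z); u,v=proj(c,P)[0]
            col.append(cv2.getRectSubPix(p,(1,1),(float(u),float(v)))[0,0])
        pr.append(np.mean(col,0))
    pr=np.array(pr); b=pr[:,2]  # blue channel high on white bubble, low on green
    print(n,b.astype(int).tolist()); print('green ch',pr[:,1].astype(int).tolist())
E
```

```text
[ 0.43972172 -0.31432401  0.23364092] 0.06847357266948532
blue [95, 86, 92, 99, 107, 113, 113, 107, 98, 80, 60, 40, 19, 11, 10, 10, 10, 10, 10, 10, 10, 10, 10, 10, 10, 13, 18, 35, 53, 71, 89, 103, 111, 118, 120, 121, 120, 120, 120, 119, 120, 120, 120, 120, 120, 120, 119, 116, 113, 108, 97, 85, 67, 48, 31, 19, 10, 10, 10, 10, 10, 10, 11, 11, 11, 11, 11, 10, 10, 10, 10, 10, 10, 10, 10, 10, 10, 10, 10, 10, 10, 10, 24, 46, 73, 105, 137, 159, 180, 191, 196, 199, 200]
green ch [85, 68, 61, 57, 58, 61, 63, 65, 69, 81, 93, 107, 121, 128, 132, 134, 134, 135, 136, 136, 136, 135, 135, 135, 134, 135, 134, 132, 130, 127, 124, 122, 121, 120, 121, 121, 121, 121, 120, 120, 120, 121, 121, 121, 121, 121, 120, 120, 120, 120, 122, 123, 126, 130, 132, 132, 133, 132, 131, 126, 121, 115, 108, 107, 118, 130, 144, 158, 167, 177, 184, 188, 193, 194, 195, 196, 198, 200, 203, 205, 206, 206, 198, 186, 169, 144, 120, 111, 103, 108, 117, 130, 148]
orange [111, 89, 67, 44, 22, 15, 13, 14, 16, 17, 13, 10, 10, 10, 10, 10, 10, 10, 10, 10, 10, 10, 11, 22, 34, 55, 77, 94, 110, 119, 123, 125, 125, 127, 130, 134, 141, 148, 158, 167, 178, 187, 193, 198, 198, 191, 180, 151, 120, 80, 38, 19, 12, 10, 10, 10, 10, 10, 10, 10, 11, 12, 12, 11, 10, 10, 10, 10, 10, 10, 10, 10, 10, 10, 10, 10, 10, 10, 10, 10, 10, 10, 10, 11, 16, 22, 20, 13, 14, 27, 45, 76, 108]
green ch [115, 101, 88, 82, 78, 76, 75, 77, 84, 94, 109, 122, 129, 134, 135, 135, 136, 137, 137, 137, 136, 136, 135, 134, 133, 131, 129, 128, 128, 127, 126, 127, 128, 131, 134, 138, 145, 151, 161, 171, 181, 190, 198, 203, 206, 206, 204, 202, 201, 207, 215, 219, 221, 222, 222, 221, 220, 219, 213, 206, 192, 176, 174, 180, 192, 207, 217, 219, 221, 221, 221, 221, 222, 222, 222, 222, 221, 221, 221, 220, 216, 210, 194, 176, 154, 132, 123, 122, 122, 122, 121, 124, 129]
```

View pics/top2.png

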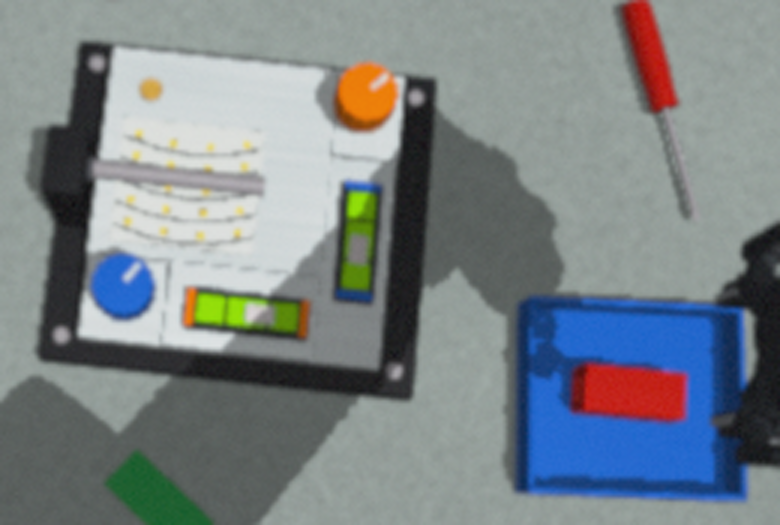

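The red sleeve lies in the tray at (630,392). Bubble offsets are about -6.7 mm (blue) and -9.3 mm (orange), so I need +0.56 rad and +0.78 rad counter-clockwise.

```bash
python3 - <<'E'
from h import *
plan(np.array([.5078,.068,.17]),-.104,11,.8)
E
```

```text
dist/row mm 35.77436918264601 turn/row 0.0011831255253049505
[[[0.176, 0.012, 0.028], [0.0003, 0.0002, 0.0], 0.8], [[0.176, 0.012, 0.028], [0.0003, 0.0002, 0.0], 0.8], [[0.176, 0.012, 0.028], [0.0003, 0.0002, 0.0], 0.8], [[0.176, 0.012, 0.028], [0.0003, 0.0002, 0.0], 0.8], [[0.176, 0.013, 0.028], [0.0003, 0.0002, 0.0], 0.8], [[0.176, 0.013, 0.028], [0.0003, 0.0002, 0.0], 0.8], [[0.176, 0.013, 0.029], [0.0003, 0.0002, 0.0], 0.8], [[0.176, 0.013, 0.029], [0.0003, 0.0002, 0.0], 0.8]]
[[[0.176, 0.013, 0.029], [0.0003, 0.0002, 0.0], 0.8], [[0.176, 0.013, 0.029], [0.0003, 0.0002, 0.0], 0.8], [[0.176, 0.013, 0.029], [0.0003, 0.0002, 0.0], 0.8]]
```

Request:
apply_moves(
  steps=[
    [[0.17, 0.013, 0.02], [0, 0, 0], 0.8],
    [[0.176, 0.013, 0.02], [0, 0, 0], 0.8],
    [[0.176, 0.013, 0.02], [0, 0, 0], 0.8],
    [[0.176, 0.013, 0.02], [0, 0, 0], 0.8],
    [[0.176, 0.013, 0.02], [0, 0, 0], 0.8],
    [[0.176, 0.013, 0.02], [0, 0, 0], 0.8],
    [[0.176, 0.013, 0.02], [0, 0, 0], 0.8],
    [[0.176, 0.013, 0.02], [0, 0, 0], 0.8],
  ],
)

```text
clock: 8.92
eef_pos: [0.4865, -0.0339, 0.1928]
tool_rot: [0.743, 0.669, -0.0, -0.0]
ft_force: [-0.2, -0.7, 0.6]
grip_width: 0.0684
grasp_force: 0.0
```

Request:
apply_moves(
  steps=[
    [[0.176, 0.013, 0.02], [0, 0, 0], 0.8],
    [[0.17, 0.01, 0.02], [0, 0, 0], 0.8],
    [[0.11, 0.01, 0.02], [0, 0, 0], 0.8],
    [[0.05, 0, 0.02], [0, 0, 0], 0.8],
    [[0, 0, 0], [0, 0, 0], 0.8],
    [[0, 0, 0], [0, 0, 0], 0.8],
    [[0, 0, 0], [0, 0, 0], 0.8],
    [[0, 0, 0], [0, 0, 0], 0.8],
  ],
)

```text
clock: 9.58
eef_pos: [0.5038, 0.0631, 0.1775]
tool_rot: [0.744, 0.669, -0.0, 0.0]
ft_force: [0.3, -1.0, -0.4]
grip_width: 0.0686
grasp_force: 0.0
```

```bash
python3 - <<'E'
from h import *
p,d,c=snap('wrist');save('wr3.png',p,None,1.2)
print(bot.get_obs()['eef_pos'], proj(c,[[.5078,.068,.114]])*1.2)
hsv=cv2.cvtColor(p,cv2.COLOR_RGB2HSV)
plan(np.array([.5078,.068,.098]),-.104,6,.8)
E
```

```text
[0.5038726  0.06306382 0.17758334] [[339.73836512 268.24696844]]
dist/row mm 13.305489781362574 turn/row 0.00037151472673157345
[[[0.004, 0.003, 0.066], [0.0, 0.0, -0.0001], 0.8], [[0.004, 0.003, 0.066], [0.0, 0.0, -0.0001], 0.8], [[0.004, 0.003, 0.066], [0.0, 0.0, -0.0001], 0.8], [[0.004, 0.003, 0.066], [0.0, 0.0, -0.0001], 0.8], [[0.004, 0.003, 0.066], [0.0, 0.0, -0.0001], 0.8], [[0.004, 0.003, 0.066], [0.0, 0.0, -0.0001], 0.8]]
```

View pics/wr3.png

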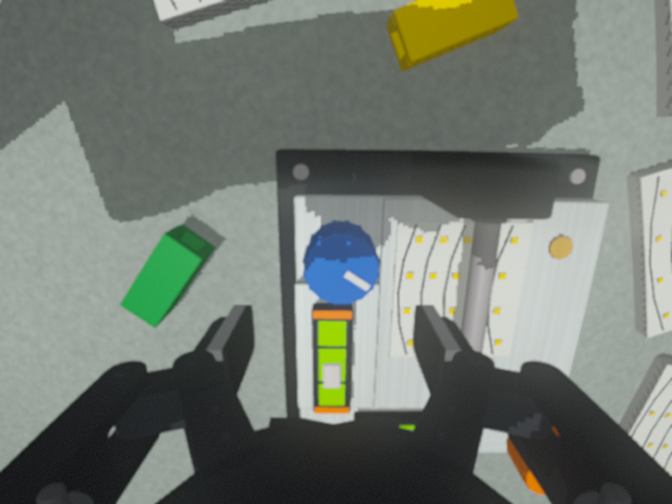

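The blue knob's top is at about (343,266), against (340,268) predicted, so it is about 1.5 mm further along +x. Descending, then gripping.

Request:
apply_moves(
  steps=[
    [[0.012, 0.013, 0.04], [0, 0, 0], 0.8],
    [[0.012, 0.012, 0.08], [0, 0, 0], 0.8],
    [[0, 0, 0.1], [0, 0, 0], 0.8],
    [[0, 0, 0.09], [0, 0, 0], 0.8],
    [[0, 0, 0.06], [0, 0, 0], 0.8],
    [[0, 0, 0.03], [0, 0, 0], 0.8],
    [[0, 0, 0], [0, 0, 0], 0.8],
    [[0, 0, 0], [0, 0, 0], 0.8],
  ],
)

```text
clock: 10.3
eef_pos: [0.5094, 0.0684, 0.0973]
tool_rot: [0.743, 0.669, -0.0, -0.0]
ft_force: [1.1, -0.2, -0.1]
grip_width: 0.0683
grasp_force: 0.0
```

Request:
apply_moves(
  steps=[
    [[0, 0, 0], [0, 0, 0], 0],
    [[0, 0, 0], [0, 0, 0], 0],
    [[0, 0, 0], [0, 0, 0], 0],
    [[0, 0, 0], [0, 0, 0], 0],
    [[0, 0, 0], [0, 0, 0], 0],
    [[0, 0, 0], [0, 0, 0], 0],
    [[0, 0, 0], [0, 0, 0], 0],
    [[0, 0, 0], [0, 0, 0], 0],
  ],
)

```text
clock: 10.97
eef_pos: [0.5089, 0.0689, 0.0987]
tool_rot: [0.743, 0.669, 0.0, -0.0]
ft_force: [-4.2, -0.1, 5.6]
grip_width: 0.0424
grasp_force: 60.8
```

Request:
apply_moves(
  steps=[
    [[0, 0, 0], [0, 0, -0.02], 0],
    [[0, 0, 0], [0, 0, -0.032], 0],
    [[0, 0, 0], [0, 0, -0.032], 0],
    [[0, 0, 0], [0, 0, -0.032], 0],
    [[0, 0, 0], [0, 0, -0.032], 0],
    [[0, 0, 0], [0, 0, -0.032], 0],
    [[0, 0, 0], [0, 0, 0], 0],
    [[0, 0, 0], [0, 0, 0], 0],
  ],
)

```text
clock: 11.63
eef_pos: [0.5081, 0.0687, 0.0987]
tool_rot: [0.526, 0.85, -0.0, -0.001]
ft_force: [-5.3, -0.7, 7.2]
grip_width: 0.0426
grasp_force: 61.2
```

Request:
apply_moves(
  steps=[
    [[0, 0, 0], [0, 0, 0], 0.8],
    [[0, 0, 0], [0, 0, 0], 0.8],
    [[0, 0, 0], [0, 0, 0], 0.8],
    [[0, 0, 0], [0, 0, 0], 0.8],
    [[0, 0, -0.05], [0, 0, 0], 0.8],
    [[0, 0, -0.15], [0, 0, 0], 0.8],
    [[0, 0, -0.2], [0, 0, 0], 0.8],
    [[0, 0, -0.1], [0, 0, 0], 0.8],
  ],
)

```text
clock: 12.3
eef_pos: [0.5109, 0.0689, 0.2019]
tool_rot: [0.527, 0.85, 0.002, 0.002]
ft_force: [0.8, 0.4, 0.7]
grip_width: 0.0681
grasp_force: 0.0
```

```bash
python3 - <<'E'
from h import *
plan(np.array([.649,-.1077,.18]),.455,8,.8)
E
```

```text
dist/row mm 28.154700176629664 turn/row 0.0010319816132881069
[[[-0.137, 0.028, 0.014], [0.0002, 0.0001, 0.0003], 0.8], [[-0.137, 0.028, 0.014], [0.0002, 0.0001, 0.0003], 0.8], [[-0.137, 0.028, 0.014], [0.0002, 0.0001, 0.0003], 0.8], [[-0.137, 0.029, 0.014], [0.0002, 0.0001, 0.0003], 0.8], [[-0.137, 0.029, 0.014], [0.0002, 0.0001, 0.0003], 0.8], [[-0.137, 0.029, 0.014], [0.0002, 0.0001, 0.0003], 0.8], [[-0.137, 0.029, 0.014], [0.0002, 0.0001, 0.0003], 0.8], [[-0.137, 0.029, 0.014], [0.0002, 0.0001, 0.0003], 0.8]]
```

Request:
apply_moves(
  steps=[
    [[-0.08, 0.016, 0], [0, 0, 0], 0.8],
    [[-0.18, 0.036, 0.02], [0, 0, 0], 0.8],
    [[-0.18, 0.036, 0.02], [0, 0, 0], 0.8],
    [[-0.18, 0.038, 0.02], [0, 0, 0], 0.8],
    [[-0.18, 0.038, 0.02], [0, 0, 0], 0.8],
    [[-0.18, 0.038, 0.02], [0, 0, 0], 0.8],
    [[-0.08, 0.016, 0.02], [0, 0, 0], 0.8],
    [[-0.03, 0.01, 0], [0, 0, 0], 0.8],
  ],
)

```text
clock: 12.97
eef_pos: [0.6481, -0.1092, 0.1723]
tool_rot: [0.528, 0.849, -0.0, -0.0]
ft_force: [-1.1, 0.1, -0.4]
grip_width: 0.0684
grasp_force: 0.0
```

Request:
apply_moves(
  steps=[
    [[0, 0, 0], [0, 0, 0], 0.8],
    [[0, 0, 0], [0, 0, 0], 0.8],
    [[0, 0, 0], [0, 0, 0], 0.8],
    [[0, 0, 0], [0, 0, 0], 0.8],
    [[0, 0, 0], [0, 0, 0], 0.8],
    [[0, 0, 0], [0, 0, 0], 0.8],
    [[0, 0, 0], [0, 0, 0], 0.8],
    [[0, 0, 0], [0, 0, 0], 0.8],
  ],
)

```text
clock: 13.63
eef_pos: [0.6471, -0.1058, 0.1736]
tool_rot: [0.526, 0.85, 0.0, 0.0]
ft_force: [0.4, -0.9, -0.1]
grip_width: 0.0684
grasp_force: 0.0
```

```bash
python3 - <<'E'
from h import *
p,d,c=snap('wrist');save('wr4.png',p,None,1.2)
print(bot.get_obs()['eef_pos'], proj(c,[[.649,-.1077,.114],[.659,-.1077,.114]])*1.2)
plan(np.array([.649,-.1077,.098]),.455,6,.8)
E
```

```text
[ 0.64714779 -0.105954    0.17347998] [[335.67287431 284.32130779]
 [351.47591099 291.64290928]]
dist/row mm 12.587148360588175 turn/row 0.0011451047358679394
[[[-0.002, 0.001, 0.063], [0.0, 0.0, 0.0004], 0.8], [[-0.002, 0.001, 0.063], [0.0, 0.0, 0.0004], 0.8], [[-0.002, 0.001, 0.063], [0.0, 0.0, 0.0004], 0.8], [[-0.002, 0.001, 0.063], [0.0, 0.0, 0.0004], 0.8], [[-0.002, 0.001, 0.063], [0.0, 0.0, 0.0004], 0.8], [[-0.002, 0.001, 0.063], [0.0, 0.0, 0.0004], 0.8]]
```

View pics/wr4.png

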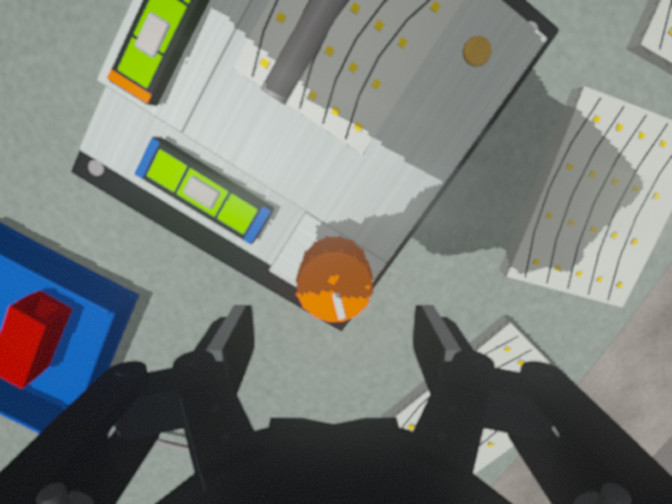

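The blue bubble at (201,191) is now centred between its marks at (182,182) and (222,203). The orange knob is at (334,287), as predicted. Descending.

Request:
apply_moves(
  steps=[
    [[-0.012, 0.005, 0.04], [0, 0, 0], 0.8],
    [[0, 0, 0.08], [0, 0, 0], 0.8],
    [[0, 0, 0.1], [0, 0, 0], 0.8],
    [[0, 0, 0.08], [0, 0, 0], 0.8],
    [[0, 0, 0.05], [0, 0, 0], 0.8],
    [[0, 0, 0.03], [0, 0, 0], 0.8],
    [[0, 0, 0], [0, 0, 0], 0.8],
    [[0, 0, 0], [0, 0, 0], 0.8],
  ],
)

```text
clock: 14.35
eef_pos: [0.6494, -0.108, 0.0974]
tool_rot: [0.527, 0.85, 0.0, 0.0]
ft_force: [-0.7, 0.2, -0.0]
grip_width: 0.0688
grasp_force: 0.0
```

Request:
apply_moves(
  steps=[
    [[0, 0, 0], [0, 0, 0], 0],
    [[0, 0, 0], [0, 0, 0], 0],
    [[0, 0, 0], [0, 0, 0], 0],
    [[0, 0, 0], [0, 0, 0], 0],
    [[0, 0, 0], [0, 0, 0], 0],
    [[0, 0, 0], [0, 0, 0], 0],
    [[0, 0, 0], [0, 0, 0], 0],
    [[0, 0, 0], [0, 0, 0], 0],
  ],
)

```text
clock: 15.02
eef_pos: [0.6492, -0.1086, 0.0992]
tool_rot: [0.527, 0.85, -0.0, 0.001]
ft_force: [-2.9, -1.6, 4.8]
grip_width: 0.0425
grasp_force: 61.8
```

Request:
apply_moves(
  steps=[
    [[0, 0, 0], [0, 0, -0.025], 0],
    [[0, 0, 0], [0, 0, -0.037], 0],
    [[0, 0, 0], [0, 0, -0.037], 0],
    [[0, 0, 0], [0, 0, -0.037], 0],
    [[0, 0, 0], [0, 0, -0.037], 0],
    [[0, 0, 0], [0, 0, -0.037], 0],
    [[0, 0, 0], [0, 0, -0.037], 0],
    [[0, 0, 0], [0, 0, 0], 0],
  ],
)

```text
clock: 15.68
eef_pos: [0.6486, -0.1092, 0.0991]
tool_rot: [0.164, 0.986, -0.001, 0.0]
ft_force: [-5.1, -2.6, 6.4]
grip_width: 0.0424
grasp_force: 62.3
```

Request:
apply_moves(
  steps=[
    [[0, 0, 0], [0, 0, 0], 0],
    [[0, 0, 0], [0, 0, 0], 0.8],
    [[0, 0, 0], [0, 0, 0], 0.8],
    [[0, 0, 0], [0, 0, 0], 0.8],
    [[0, 0, 0], [0, 0, 0], 0.8],
    [[0, 0, -0.05], [0, 0, 0], 0.8],
    [[0, 0, -0.15], [0, 0, 0], 0.8],
    [[0, 0, -0.2], [0, 0, 0], 0.8],
  ],
)

```text
clock: 16.35
eef_pos: [0.6467, -0.1073, 0.1745]
tool_rot: [0.166, 0.986, 0.0, -0.004]
ft_force: [1.4, 0.2, -0.4]
grip_width: 0.0681
grasp_force: 0.0
```

Request:
apply_moves(
  steps=[
    [[0, 0, -0.15], [0, 0, 0], 0.8],
    [[0, -0.1, -0.1], [0, 0, 0], 0.8],
    [[0, -0.17, 0], [0, 0, 0], 0.8],
    [[0, -0.17, 0], [0, 0, 0], 0.8],
    [[0, -0.17, 0], [0, 0, 0], 0.8],
    [[0, -0.17, 0], [0, 0, 0], 0.8],
    [[0, -0.08, 0], [0, 0, 0], 0.8],
    [[0, 0, 0], [0, 0, 0], 0.8],
  ],
)

```text
clock: 17.02
eef_pos: [0.5915, -0.2742, 0.228]
tool_rot: [0.168, 0.986, -0.001, 0.0]
ft_force: [-0.2, 1.1, 0.2]
grip_width: 0.0683
grasp_force: 0.0
```

```bash
python3 - <<'E'
from h import *
p,d,c=snap('top')
a=cv2.resize(p[170:245,245:345],None,fx=7.5,fy=7.5,interpolation=cv2.INTER_CUBIC); cv2.imwrite('pics/top3.png',a[:,:,::-1])
E
```

```text
(no output)
```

View pics/top3.png

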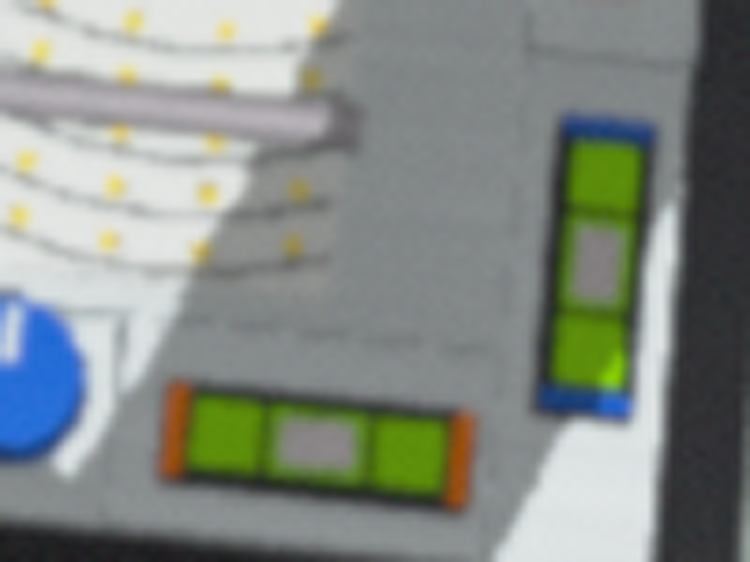

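Both bubbles are inside their marks: blue at (597,264) between marks at 212 and 314, orange at (317,445) between marks at 265 and 370. The gripper is clear, so I'm handing in.

```bash
python3 -c "
from workcell import bot
print(bot.job_done())"
```

```text
the job is handed in; nothing more can be done
None
```

The red sleeve is in the blue tray, both bubbles lie between their marks, and I handed the job in at about 17 s with the gripper clear; I first slid the sleeve the wrong way into the post (about 71 N at the wrist, limit 120 N) before reversing.

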